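Sweep the loose nuts into the open tin tray

TASK

Gently sweep the three loose hex nuts along the shelf with the closed fingers, through the open mouth of the three-sided tin tray, until all three lie flat and wholly inside it. Only push them: do not pinch, lift, press down on or jam them. Leave everything else where it stands, including the bolt standing on its head among the nuts.

Things in the scene. Friction and masses are not known exactly. Their poses are not given: they have to be found in the camera images.
- nut_a: steel hex nut, 30 mm across flats, about 35 mm across corners, 16 mm high, 60 g, plain bore; lies flat anywhere to the right (-y) of the open tray. Origin: centre of its underside; z up; its x axis is normal to a flat
- nut_b: steel hex nut, 30 mm across flats, about 35 mm across corners, 16 mm high, 60 g, plain bore; lies flat anywhere to the right (-y) of the open tray. Origin: centre of its underside; z up; its x axis is normal to a flat
- nut_c: steel hex nut, 30 mm across flats, about 35 mm across corners, 16 mm high, 60 g, plain bore; lies flat anywhere to the right (-y) of the open tray. Origin: centre of its underside; z up; its x axis is normal to a flat
- tray: open-mouthed tin tray, fixed: inside 200 mm wide, 150 mm deep; walls 3 mm thick, 33 mm high with rim, on three sides; the mouth is open over the full width and faces the robot's right (-y, within 12 deg). Floor sheet under 1 mm, no lip. Origin: middle of the mouth at shelf height; x runs into the tray (back wall at 150 mm), y along the mouth towards the robot (side walls at +-100 mm), z up
- bolt: hex bolt stood upright on its head among the nuts: head 24 mm across flats and 10 mm high, shank 16 mm diameter, 52 mm high overall, easily tipped. Origin: centre of its underside. Leave alone
- socket: upright plain cylinder, a spanner socket, 28 mm diameter, 45 mm high, on the robot's side of the work. Origin: centre of its underside. Leave alone
- jar_1: empty open glass jar, 76 mm diameter, 98 mm high, standing left of the open tray. Origin: centre of its underside. Leave alone
- jar_2: second jar, like jar_1, on the far side of the work. Leave alone
- scraper: flat yellow hard silicone scraper lying left of the robot, 172 mm long, 75 mm wide, 14 mm high. Origin: on the shelf below where handle and blade meet. Leave alone
- canister: red plastic jerrycan, 160 x 230 mm, 286 mm high with its handle, at the left end. Origin: centre of its underside. Leave alone
Mind the look-alikes: they are no part of the job. Leave any blue, green or red look-alike of the nut_c alone.

How it is judged:
At the end, for the whole second after the job is handed in: all three nuts lie flat and still inside the tray, each nut's centre at least 17 mm in from the mouth line and between the side and back walls; bolt still upright and it and the other loose things within 15 mm of where they stood (x of nut_a in the frame of tray between 0.017 and 0.15 m and y of nut_a in the frame of tray between -0.1 and 0.1 m and height (world z) of each of nut_a, nut_b, nut_c below 0.01 m and angle between each of nut_a, nut_b, nut_c, bolt's own z axis and vertical below 0.2 rad and linear speed of each of nut_a, nut_b, nut_c below 0.01 m/s and x of nut_b in the frame of tray between 0.017 and 0.15 m and y of nut_b in the frame of tray between -0.1 and 0.1 m and x of nut_c in the frame of tray between 0.017 and 0.15 m and y of nut_c in the frame of tray between -0.1 and 0.1 m and distance of each of bolt, jar_1, jar_2, scraper, socket, canister from where it was at the start of the episode below 0.015 m); the robot touches nothing.
It fails at once if a nut is lifted, carried or tipped up off the shelf (its underside's centre more than 10 mm up) (height (world z) of any of nut_a, nut_b, nut_c above 0.01 m).
It fails at once if a nut is pinched, pressed down on or jammed (more than 15 N between it and the fingers) (contact force between the fingers and nut_a above 15 N or contact force between the fingers and nut_b above 15 N or contact force between the fingers and nut_c above 15 N).
It fails at once if something else on the shelf is shifted more than 15 mm or the bolt tipped (distance of any of bolt, jar_1, jar_2, scraper, socket, canister from where it was at the start of the episode above 0.015 m or angle between bolt's own z axis and vertical above 0.2 rad).
It also fails if it takes over 72 s, if anything falls off the work surface, if the arm or the gripper's body presses on something with over 40 N, if the wrist force passes 120 N, or if a joint passes its speed limit or range.

ROBOT

A 7-joint arm with a two-finger parallel gripper is mounted at the origin on the work surface. World frame = base frame: x ahead of the robot, y to its left, z up, the work surface at z = 0. Lengths are in m, angles in rad, forces in N, time in s.
With the tool pointing down it reaches from about 0.425 to 0.925 m from the base axis. Payload 6.8 kg.
Tool frame: the origin (TCP) lies on the mounting face of the last link; the fingertips stand 173 mm ahead of it and the grasp point (between the pads) lies 155 mm ahead of it; z points along the fingers, y is the line along which they close (so a half turn about z gives the same grasp; the last joint's range is limited). The gripper opens to 85 mm and grips with 20 to 120 N. Pads are 22 mm wide; open, the fingers measure 114 mm over their backs; the gripper's body (76 mm by 85 mm) begins 54 mm behind the grasp point. The pads swing forward as they close: fully open they stand 13 mm farther back than shut.
Start: joints at [1.07, 0.477, 0.022, 1.555, -0.011, 1.109, -0.083], TCP at [0.258, -0.624, 0.405] pointing down, gripper open.
Joint ranges: [-2.96, 2.96], [-0.34, 2.1], [-1.41, 1.46], [0.24, 2.44], [-1.37, 4.51], [0.17, 1.92], [-2.96, 2.96]. Speed limits (rad/s): [2.39, 2.39, 3.14, 3.14, 3.14, 3.14, 3.14].

INTERFACE

Orientations are given as a rotation vector (axis times angle).
In Python, from bench import r gives the robot as it stands.
- The arm moves only by the tool arm_command, never from a script. Its argument "plan" is a list of rows, each an object of numbers: "claw": the closure, from 0 (fully open) to 1 (shut); "tx", "ty", "tz": the shift along the tool's x, y, z in m; "ax", "ay", "az": the turn, a rotation vector about the tool's x, y, z in degrees. A call has exactly 10 rows; each row shifts and turns the commanded pose from where the row before left it, along the tool's axes as they then stand; what a row does not reach is not made up. A row lasts 1/12 s, in which the tool goes at most 41.7 mm and 7.16 degrees, less where a joint would pass 70% of its speed; a pose out of reach is approached as far as the arm can. A call is refused whole if a number of a shift passes 0.0417 or a number of a turn 7.16, either way. A call with a gripper value outside its range is refused whole. The fingers move at their own pace and stop on an object; "squeeze" is the grip in N (left out, the last holds). Time passes only in rows, so rows that do not move let the fingers close, or fill a call up. It gives the time, the measured TCP pose, the force, the opening and the grip force at its end, in the units of the state.
- r.get_obs(): the state, without advancing time (a new reading comes with each control period).
- r.grab_frame(name): name is "scene" or "top"; returns the picture (384x512x3 uint8, red, green, blue); there is no depth.
- r.camera_model(name): a dict with "fx", "fy", "cx", "cy" (pixels), "position" and "orientation" of the camera in the world. Camera axes: x right, y up, looking along -z (the intrinsics and any distortion apply to the point x, -y, -z); pixel columns grow to the right and rows downward; lengths in m; the calibration is good to about 2 mm. A picture is of the moment at which its call begins. camera_model takes no time and is no camera call.
- r.hand_in(): hands the job in; it is judged then, once.
Trained networks look in the newest picture that a camera, given by its name, has taken for a name from the list of things; names that differ only in an ending like _2 or _b are one class to them, and where a whole thing is asked for, a point or a joint stands for the part that bears it (a point fixed in the world has none). Each returns a list of dicts, best first, with "confidence" (0 to 1); they miss things now and then, are a little off and sometimes report something else, mostly with a low value. They report only what shows in the picture. A call takes as long as a camera call. They do not tell look-alikes from the thing itself.
- r.boxes_of(target, camera): "location" ([x, y, z] in m, in the coordinates of the camera as it stood for that picture, good to about 4 mm: the middle of the surface that is visible of it).
- r.tip_of(target, camera): "location" ([x, y, z] in m, in the coordinates of the camera as it stood for that picture, good to about 4 mm: a listed point, or the origin of a listed thing).
The state is a dict: "clock": time; "joints": joint angles; "qvel": joint speeds; "tau": joint torques, N m; "tcp_pos": TCP position; "orientation": TCP orientation; "contact_force": force on the tool from outside, world axes, zero at the start; "moment": the same for the moment, N m; "grip_width": finger opening in m; "gripper_force": force on a finger pad.
Only numpy, scipy, OpenCV 4.12 (cv2) and the standard library are available. Lean on these libraries where they do the work, as an engineer would, in place of code of your own. Each camera call takes 0.05 s, during which the arm holds its last target. There are 200 camera calls.

## Working session

There is one attempt and no reset: what is moved stays moved. The work goes in short steps, Python scripts to look and compute and a tool call to move; the robot and the scene stay as the last step left them, time stands still between calls to the robot, and variables do not carry over. Pictures are saved under pics/ and viewed, at most 10 in all, crops included, and the job is handed in when it is done.

Besides the shell and the picture viewer there is one more tool, called after ">>>" as a command line: name --argument value ..., lists and objects as JSON in quotes. arm_command: Moves the arm, as the interface text tells. Its arguments: {"type":"object","properties":{"plan":{"type":"array","items":{"type":"object","properties":{"claw":{"type":"number"},"tx":{"type":"number"},"ty":{"type":"number"},"tz":{"type":"number"},"ax":{"type":"number"},"ay":{"type":"number"},"az":{"type":"number"}}}},"squeeze":{"type":"number"}},"required":["plan"]}

```bash
mkdir -p pics; cat > h.py <<'E'
import numpy as np, cv2
from scipy.spatial.transform import Rotation as R
from bench import r
def Rm(o):
    o=np.array(o,float)
    if o.shape==(3,3): return o
    return R.from_rotvec(o).as_matrix() if o.size==3 else R.from_quat(o).as_matrix()
def w(cam,p):
    m=r.camera_model(cam); return Rm(m['orientation'])@np.array(p)+np.array(m['position'])
def px2w(cam,u,v,z=0):
    m=r.camera_model(cam); d=Rm(m['orientation'])@np.array([(u-m['cx'])/m['fx'],-(v-m['cy'])/m['fy'],-1])
    p=np.array(m['position']); return p+d*(z-p[2])/d[2]
def w2px(cam,P):
    m=r.camera_model(cam); q=Rm(m['orientation']).T@(np.array(P)-np.array(m['position']))
    return m['cx']+m['fx']*q[0]/-q[2], m['cy']-m['fy']*q[1]/-q[2]
def snap(cam,name,s=1.5):
    f=r.grab_frame(cam); cv2.imwrite('pics/'+name,cv2.resize(f[:,:,::-1],None,fx=s,fy=s)); return f
E
python3 - <<'E'
from h import *
o=r.get_obs();print(o)
for c in('top','scene'):
    print(c,r.camera_model(c)); snap(c,c+'0.png')
for c in ('top','scene'):
  for t in('nut_a','bolt','socket','tray','jar_1'):
    for d in r.tip_of(t,c): print(c,t,round(d['confidence'],2),w(c,d['location']).round(3))
E
```

```text
{'clock': 0.0, 'joints': array([ 1.06989939,  0.47776428,  0.02233769,  1.5564509 , -0.01154851,
        1.10928199, -0.08309965]), 'qvel': array([ 0.00058672,  0.00111137,  0.00081358, -0.0009783 , -0.00036512,
       -0.00141276, -0.00046855]), 'tau': array([-9.20253515e-04, -5.96449864e+01,  1.60775967e+00, -2.81197500e+01,
        1.25712622e-02,  9.52205068e-03, -7.56697318e-06]), 'tcp_pos': array([ 0.2582808 , -0.62333022,  0.40374963]), 'orientation': array([-3.07950606e+00, -6.12711894e-01,  6.77245061e-04]), 'contact_force': array([-1.40391346, -0.44296355, -0.53158713]), 'moment': array([-0.0340794 , -0.00365097, -0.00404683]), 'gripper_force': 0.0, 'grip_width': 0.08504672127496947}
top {'fx': 398.5201608061682, 'fy': 398.5201608061682, 'cx': 253.1899306059828, 'cy': 193.16299493003348, 'position': array([0.4482699 , 0.14768887, 1.268223  ]), 'orientation': array([ 0.05709658, -0.06140231, -1.58204932])}
scene {'fx': 491.6821648321815, 'fy': 491.6821648321815, 'cx': 253.35226620083495, 'cy': 198.2599814274921, 'position': array([1.51185033, 0.22095329, 0.78005895]), 'orien
[... 320 characters left out ...]
top bolt 0.64 [ 0.508 -0.184  0.002]
top socket 0.38 [ 0.358 -0.055 -0.   ]
top tray 0.71 [0.53  0.07  0.003]
top jar_1 0.9 [0.621 0.37  0.   ]
top jar_1 0.65 [ 0.78  -0.034 -0.001]
scene nut_a 0.75 [ 0.698 -0.261  0.001]
scene nut_a 0.69 [ 0.568 -0.193 -0.   ]
scene nut_a 0.68 [ 0.662 -0.163  0.005]
scene nut_a 0.6 [ 0.439 -0.18   0.   ]
scene nut_a 0.58 [ 0.751 -0.127 -0.001]
scene nut_a 0.55 [ 0.611 -0.284 -0.002]
scene nut_a 0.43 [ 0.724 -0.186  0.001]
scene socket 0.45 [ 0.355 -0.052  0.   ]
scene tray 0.61 [ 0.526  0.067 -0.002]
scene jar_1 0.86 [ 0.783 -0.031 -0.   ]
scene jar_1 0.72 [ 0.508 -0.185 -0.   ]
scene jar_1 0.57 [ 0.627  0.368 -0.   ]
scene jar_1 0.15 [ 0.57  -0.194  0.   ]
```

View pics/top0.png

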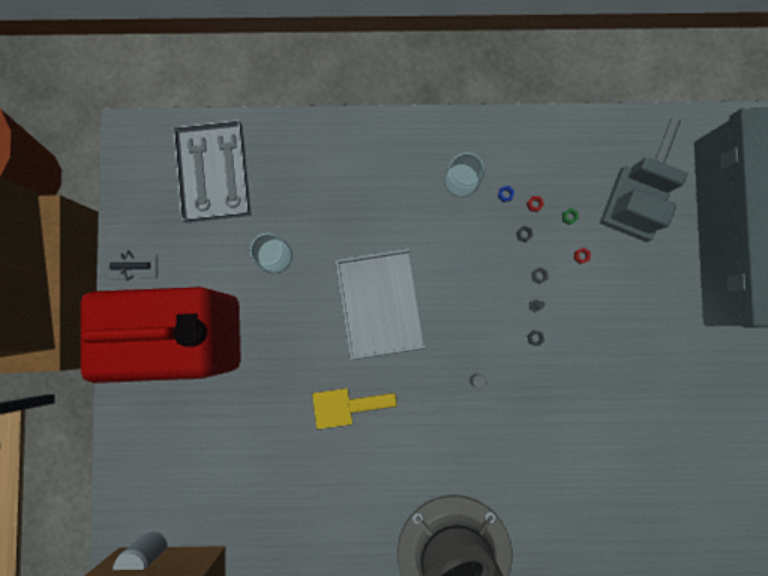

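View pics/scene0.png

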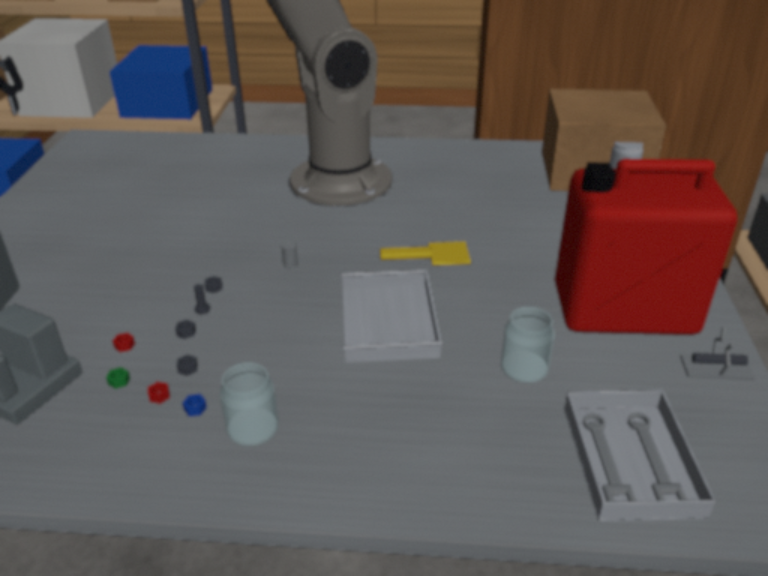

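```bash
python3 - <<'E'
from h import *
f=cv2.imread('pics/top0.png')
for p in [(.697,-.264),(.570,-.194),(.75,-.127),(.438,-.183),(.66,-.165),(.612,-.287),(.723,-.188),(.508,-.184),(.528,.068),(.355,-.053)]:
    u,v=w2px('top',[*p,.01]); print(p,round(u*1.5),round(v*1.5),f[int(v*1.5)-8:int(v*1.5)+9,int(u*1.5)-8:int(u*1.5)+9].mean((0,1)).round())
E
```

```text
(0.697, -0.264) 570 216 [69. 88. 58.]
(0.57, -0.194) 539 275 [80. 78. 70.]
(0.75, -0.127) 505 192 [107.  75.  59.]
(0.438, -0.183) 536 338 [78. 75. 68.]
(0.66, -0.165) 524 233 [76. 74. 67.]
(0.612, -0.287) 582 255 [63. 63. 99.]
(0.723, -0.188) 534 204 [61. 60. 96.]
(0.508, -0.184) 535 305 [84. 82. 74.]
(0.528, 0.068) 416 296 [127. 123. 114.]
(0.355, -0.053) 475 378 [97. 96. 87.]
```

The top picture shows the three grey nuts at (524,233), (539,275) and (536,338), and the bolt at (536,305). The coloured nuts around them are look-alikes. The tray mouth runs from (410,250) to (424,347), facing right. The scene picture agrees with this. First I turn the tool and close the fingers.

>>> arm_command --plan '[{"claw": 1, "az": -7, "tz": 0.012}, {"claw": 1, "az": -7, "tz": 0.012}, {"claw": 1, "az": -7, "tz": 0.012}, {"claw": 1, "az": -7, "tz": 0.012}, {"claw": 1, "az": -7, "tz": 0.012}, {"claw": 1, "az": -7, "tz": 0.012}, {"claw": 1, "az": -7, "tz": 0.012}, {"claw": 1, "az": -7, "tz": 0.012}, {"claw": 1, "az": -7, "tz": 0.012}, {"claw": 1}]'

```text
invalid input at $.plan[0]: expected keys claw, tx, ty, tz, ax, ay, az
```

```bash
cat >> h.py <<'E'
def go(*pts):
    o=r.get_obs(); p=o['tcp_pos']; M=Rm(o['orientation'])
    print('t',round(o['clock'],2),'tip',(p+.173*M[:,2]).round(4),'heading',np.degrees(np.arctan2(M[1,0],M[0,0])).round(1),'zax',M[:,2].round(3),'F',np.round(o['contact_force'],1),'w',round(o['grip_width'],3))
    tip=p+.173*M[:,2]
    for q in pts: print(q,'tool delta',(M.T@(np.array(q)-tip)).round(4)); tip=np.array(q)
E
python3 - <<'E'
from h import *
for z,(a,b) in ((.033,((410,251),(424,347))),(.033,((337,262),(352,358)))):
    print([px2w('top',u/1.5,v/1.5,z).round(3) for u,v in(a,b)])
go((.435,-.235,.06),(.435,-.235,.005),(.462,.115,.005))
E
```

```text
[array([0.622, 0.08 , 0.033]), array([0.422, 0.054, 0.033])]
[array([0.6  , 0.232, 0.033]), array([0.402, 0.203, 0.033])]
t 0.6 tip [ 0.2584 -0.6236  0.2317] heading 22.5 zax [ 0. -0. -1.] F [0.5 0.  0.1] w 0.085
(0.435, -0.235, 0.06) tool delta [ 0.3119 -0.2914  0.1717]
(0.435, -0.235, 0.005) tool delta [-0.    -0.     0.055]
(0.462, 0.115, 0.005) tool delta [ 0.1589 -0.313  -0.    ]
```

>>> arm_command --plan '[{"claw": 1, "tx": 0, "ty": 0, "tz": 0.008, "ax": 0, "ay": 0, "az": -7}, {"claw": 1, "tx": 0, "ty": 0, "tz": 0.008, "ax": 0, "ay": 0, "az": -7}, {"claw": 1, "tx": 0, "ty": 0, "tz": 0.008, "ax": 0, "ay": 0, "az": -7}, {"claw": 1, "tx": 0, "ty": 0, "tz": 0.008, "ax": 0, "ay": 0, "az": -7}, {"claw": 1, "tx": 0, "ty": 0, "tz": 0.008, "ax": 0, "ay": 0, "az": -7}, {"claw": 1, "tx": 0, "ty": 0, "tz": 0.008, "ax": 0, "ay": 0, "az": -7}, {"claw": 1, "tx": 0, "ty": 0, "tz": 0.008, "ax": 0, "ay": 0, "az": -7}, {"claw": 1, "tx": 0, "ty": 0, "tz": 0.008, "ax": 0, "ay": 0, "az": -7}, {"claw": 1, "tx": 0, "ty": 0, "tz": 0.008, "ax": 0, "ay": 0, "az": -7}, {"claw": 1, "tx": 0, "ty": 0, "tz": 0, "ax": 0, "ay": 0, "az": 0}]'

```text
clock: 1.43
tcp_pos: [0.2578, -0.6232, 0.3309]
orientation: [-2.301, -2.135, -0.002]
contact_force: [-0.1, 0.9, -1.4]
grip_width: -0.0004
gripper_force: 0.0
```

```bash
python3 -c "
from h import *
go((.435,-.235,.06),(.435,-.235,.005),(.462,.115,.005))"
```

```text
t 1.43 tip [ 0.2576 -0.6228  0.1579] heading 85.7 zax [-0.001  0.003 -1.   ] F [-0.1  0.9 -1.4] w -0.0
(0.435, -0.235, 0.06) tool delta [0.3996 0.1481 0.0988]
(0.435, -0.235, 0.005) tool delta [-0.0001  0.0001  0.055 ]
(0.462, 0.115, 0.005) tool delta [0.351  0.0009 0.0009]
```

>>> arm_command --plan '[{"claw": 1, "tx": 0.04, "ty": 0.0148, "tz": 0.003, "ax": 0, "ay": 0, "az": 0}, {"claw": 1, "tx": 0.04, "ty": 0.0148, "tz": 0.003, "ax": 0, "ay": 0, "az": 0}, {"claw": 1, "tx": 0.04, "ty": 0.0148, "tz": 0.003, "ax": 0, "ay": 0, "az": 0}, {"claw": 1, "tx": 0.04, "ty": 0.0148, "tz": 0.003, "ax": 0, "ay": 0, "az": 0}, {"claw": 1, "tx": 0.04, "ty": 0.0148, "tz": 0.005, "ax": 0, "ay": 0, "az": 0}, {"claw": 1, "tx": 0.04, "ty": 0.0148, "tz": 0.01, "ax": 0, "ay": 0, "az": 0}, {"claw": 1, "tx": 0.04, "ty": 0.0148, "tz": 0.015, "ax": 0, "ay": 0, "az": 0}, {"claw": 1, "tx": 0.04, "ty": 0.0148, "tz": 0.018, "ax": 0, "ay": 0, "az": 0}, {"claw": 1, "tx": 0.04, "ty": 0.0148, "tz": 0.018, "ax": 0, "ay": 0, "az": 0}, {"claw": 1, "tx": 0.04, "ty": 0.0148, "tz": 0.02, "ax": 0, "ay": 0, "az": 0}]'

```text
clock: 2.27
tcp_pos: [0.4279, -0.2573, 0.2432]
orientation: [2.31, 2.125, 0.001]
contact_force: [0.2, 0.2, 0.1]
grip_width: -0.0001
gripper_force: 0.0
```

```bash
python3 -c "
from h import *
go((.435,-.235,.02),(.435,-.235,.005),(.462,.115,.005))
f=snap('top','t1.png');cv2.imwrite('pics/t1c.png',cv2.resize(f[110:250,200:420,::-1],None,fx=3.6,fy=3.6,interpolation=3))
for t in ('nut_a',):
  for d in r.tip_of(t,'top'): print(round(d['confidence'],2),w('top',d['location']).round(3))
"
```

```text
t 2.27 tip [ 0.4282 -0.2575  0.0702] heading 85.2 zax [ 0.002 -0.001 -1.   ] F [0.2 0.2 0.1] w -0.0
(0.435, -0.235, 0.02) tool delta [0.023  0.0048 0.0502]
(0.435, -0.235, 0.005) tool delta [ 0.    -0.     0.015]
(0.462, 0.115, 0.005) tool delta [ 0.351  -0.0022 -0.0004]
0.63 [ 0.691 -0.263  0.003]
0.62 [ 0.724 -0.191  0.002]
0.56 [ 0.613 -0.287 -0.   ]
0.52 [ 0.746 -0.127 -0.002]
0.49 [ 0.571 -0.193  0.002]
0.44 [ 0.439 -0.183  0.001]
0.32 [0.626 0.365 0.001]
```

View pics/t1c.png

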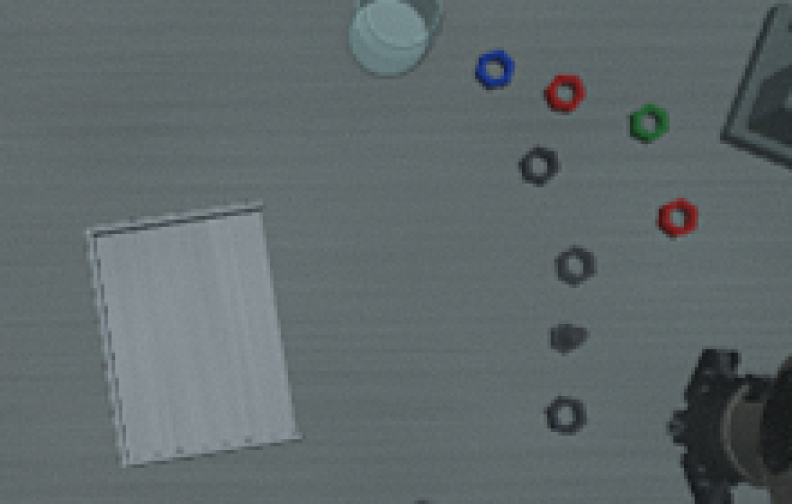

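The crop shows nut N3 at (566,415) and the bolt at (568,337). The gripper is at (690,430) to the right of N3, with its wide side across the push direction. Next I descend and start the push.

>>> arm_command --plan '[{"claw": 1, "tx": 0.007, "ty": 0.002, "tz": 0.02, "ax": 0, "ay": 0, "az": 0}, {"claw": 1, "tx": 0.008, "ty": 0.003, "tz": 0.02, "ax": 0, "ay": 0, "az": 0}, {"claw": 1, "tx": 0.008, "ty": 0, "tz": 0.015, "ax": 0, "ay": 0, "az": 0}, {"claw": 1, "tx": 0, "ty": 0, "tz": 0.01, "ax": 0, "ay": 0, "az": 0}, {"claw": 1, "tx": 0, "ty": 0, "tz": 0, "ax": 0, "ay": 0, "az": 0}, {"claw": 1, "tx": 0.004, "ty": 0, "tz": 0, "ax": 0, "ay": 0, "az": 0}, {"claw": 1, "tx": 0.004, "ty": 0, "tz": 0, "ax": 0, "ay": 0, "az": 0}, {"claw": 1, "tx": 0.004, "ty": 0, "tz": 0, "ax": 0, "ay": 0, "az": 0}, {"claw": 1, "tx": 0.004, "ty": 0, "tz": 0, "ax": 0, "ay": 0, "az": 0}, {"claw": 1, "tx": 0.004, "ty": 0, "tz": 0, "ax": 0, "ay": 0, "az": 0}]'

```text
clock: 3.2
tcp_pos: [0.4356, -0.216, 0.1784]
orientation: [2.306, 2.131, 0.001]
contact_force: [-0.7, -0.8, 0.4]
grip_width: 0.0
gripper_force: 0.0
```

```bash
python3 -c "
from h import *
go((.462,.115,.005))"
```

```text
t 3.2 tip [ 0.4358 -0.2161  0.0054] heading 85.5 zax [ 0.001 -0.    -1.   ] F [-0.7 -0.8  0.4] w 0.0
(0.462, 0.115, 0.005) tool delta [3.321e-01 1.000e-04 2.000e-04]
```

>>> arm_command --plan '[{"claw": 1, "tx": 0.004, "ty": 0, "tz": 0, "ax": 0, "ay": 0, "az": 0}, {"claw": 1, "tx": 0.004, "ty": 0, "tz": 0, "ax": 0, "ay": 0, "az": 0}, {"claw": 1, "tx": 0.004, "ty": 0, "tz": 0, "ax": 0, "ay": 0, "az": 0}, {"claw": 1, "tx": 0.005, "ty": 0, "tz": 0, "ax": 0, "ay": 0, "az": 0}, {"claw": 1, "tx": 0.006, "ty": 0, "tz": 0, "ax": 0, "ay": 0, "az": 0}, {"claw": 1, "tx": 0.007, "ty": 0, "tz": 0, "ax": 0, "ay": 0, "az": 0}, {"claw": 1, "tx": 0.008, "ty": 0, "tz": 0, "ax": 0, "ay": 0, "az": 0}, {"claw": 1, "tx": 0.009, "ty": 0, "tz": 0, "ax": 0, "ay": 0, "az": 0}, {"claw": 1, "tx": 0.01, "ty": 0, "tz": 0, "ax": 0, "ay": 0, "az": 0}, {"claw": 1, "tx": 0.01, "ty": 0, "tz": 0, "ax": 0, "ay": 0, "az": 0}]'

```text
clock: 4.03
tcp_pos: [0.4407, -0.1482, 0.1777]
orientation: [-2.306, -2.133, -0.0]
contact_force: [0.3, 0.3, 0.1]
grip_width: 0.0001
gripper_force: 0.2
```

>>> arm_command --plan '[{"claw": 1, "tx": 0.01, "ty": 0, "tz": 0, "ax": 0, "ay": 0, "az": 0}, {"claw": 1, "tx": 0.01, "ty": 0, "tz": 0, "ax": 0, "ay": 0, "az": 0}, {"claw": 1, "tx": 0.01, "ty": 0, "tz": 0, "ax": 0, "ay": 0, "az": 0}, {"claw": 1, "tx": 0.01, "ty": 0, "tz": 0, "ax": 0, "ay": 0, "az": 0}, {"claw": 1, "tx": 0.01, "ty": 0, "tz": 0, "ax": 0, "ay": 0, "az": 0}, {"claw": 1, "tx": 0.01, "ty": 0, "tz": 0, "ax": 0, "ay": 0, "az": 0}, {"claw": 1, "tx": 0.01, "ty": 0, "tz": 0, "ax": 0, "ay": 0, "az": 0}, {"claw": 1, "tx": 0.01, "ty": 0, "tz": 0, "ax": 0, "ay": 0, "az": 0}, {"claw": 1, "tx": 0.01, "ty": 0, "tz": 0, "ax": 0, "ay": 0, "az": 0}, {"claw": 1, "tx": 0.005, "ty": 0, "tz": 0, "ax": 0, "ay": 0, "az": 0}]'

```text
clock: 4.87
tcp_pos: [0.4483, -0.053, 0.1778]
orientation: [-2.305, -2.134, -0.001]
contact_force: [-0.7, -0.8, -0.4]
grip_width: -0.0
gripper_force: 0.1
```

```bash
python3 -c "
from h import *
go((.462,.115,.005))
f=snap('scene','s2.png')
for c in('top','scene'):
  if c=='top': r.grab_frame(c)
  for d in r.tip_of('nut_a',c): print(c,round(d['confidence'],2),w(c,d['location']).round(3))
"
```

```text
t 4.87 tip [ 0.4483 -0.0529  0.0048] heading 85.6 zax [ 0.     0.001 -1.   ] F [-0.7 -0.8 -0.4] w -0.0
(0.462, 0.115, 0.005) tool delta [ 1.685e-01  7.000e-04 -1.000e-04]
top 0.65 [ 0.613 -0.289 -0.001]
top 0.55 [ 0.747 -0.129  0.   ]
top 0.46 [ 0.72  -0.192 -0.001]
top 0.4 [ 0.456 -0.033  0.002]
top 0.38 [ 0.693 -0.264  0.001]
scene 0.74 [ 0.697 -0.261  0.001]
scene 0.64 [ 0.613 -0.285 -0.   ]
scene 0.56 [ 0.569 -0.193 -0.   ]
scene 0.55 [ 0.726 -0.185  0.001]
scene 0.54 [ 0.454 -0.024  0.002]
scene 0.48 [ 0.751 -0.13  -0.006]
scene 0.44 [ 0.665 -0.162  0.001]
scene 0.39 [ 0.505 -0.18  -0.001]
```

View pics/s2.png

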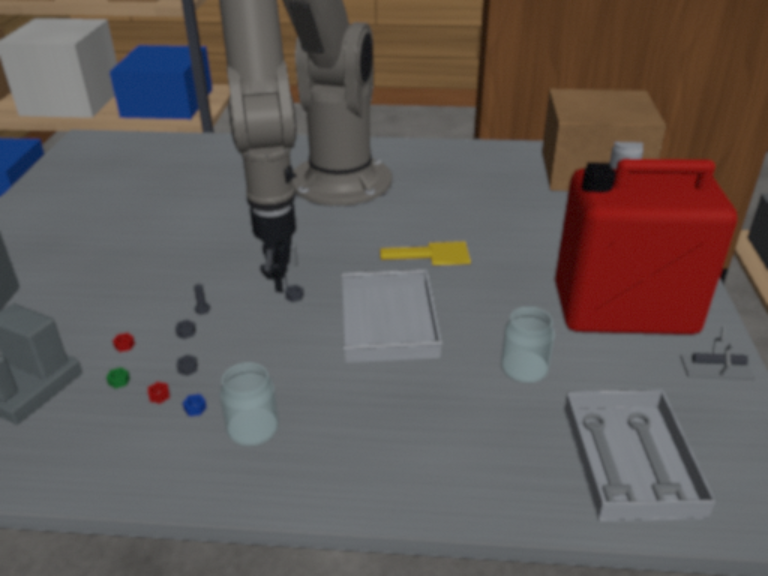

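The nut at (294,293) sits just ahead of the fingers, and the bolt at (200,298) still stands. I push on with a small sideways correction.

>>> arm_command --plan '[{"claw": 1, "tx": 0.005, "ty": 0, "tz": 0, "ax": 0, "ay": 0, "az": 0}, {"claw": 1, "tx": 0.007, "ty": 0.001, "tz": 0, "ax": 0, "ay": 0, "az": 0}, {"claw": 1, "tx": 0.009, "ty": 0.001, "tz": 0, "ax": 0, "ay": 0, "az": 0}, {"claw": 1, "tx": 0.01, "ty": 0.001, "tz": 0, "ax": 0, "ay": 0, "az": 0}, {"claw": 1, "tx": 0.01, "ty": 0.001, "tz": 0, "ax": 0, "ay": 0, "az": 0}, {"claw": 1, "tx": 0.01, "ty": 0, "tz": 0, "ax": 0, "ay": 0, "az": 0}, {"claw": 1, "tx": 0.01, "ty": 0, "tz": 0, "ax": 0, "ay": 0, "az": 0}, {"claw": 1, "tx": 0.01, "ty": 0, "tz": 0, "ax": 0, "ay": 0, "az": 0}, {"claw": 1, "tx": 0.01, "ty": 0, "tz": 0, "ax": 0, "ay": 0, "az": 0}, {"claw": 1, "tx": 0.01, "ty": 0, "tz": 0, "ax": 0, "ay": 0, "az": 0}]'

```text
clock: 5.9
tcp_pos: [0.4592, 0.0368, 0.1777]
orientation: [2.307, 2.133, -0.0]
contact_force: [-0.3, -0.5, -0.6]
grip_width: 0.0002
gripper_force: 0.3
```

>>> arm_command --plan '[{"claw": 1, "tx": 0.01, "ty": 0, "tz": 0, "ax": 0, "ay": 0, "az": 0}, {"claw": 1, "tx": 0.01, "ty": 0, "tz": 0, "ax": 0, "ay": 0, "az": 0}, {"claw": 1, "tx": 0.01, "ty": 0, "tz": 0, "ax": 0, "ay": 0, "az": 0}, {"claw": 1, "tx": 0.01, "ty": 0, "tz": 0, "ax": 0, "ay": 0, "az": 0}, {"claw": 1, "tx": 0.01, "ty": 0, "tz": 0, "ax": 0, "ay": 0, "az": 0}, {"claw": 1, "tx": 0.01, "ty": 0, "tz": 0, "ax": 0, "ay": 0, "az": 0}, {"claw": 1, "tx": 0.01, "ty": 0, "tz": 0, "ax": 0, "ay": 0, "az": 0}, {"claw": 1, "tx": 0.006, "ty": 0, "tz": 0, "ax": 0, "ay": 0, "az": 0}, {"claw": 1, "tx": 0.003, "ty": 0, "tz": 0, "ax": 0, "ay": 0, "az": 0}, {"claw": 1, "tx": 0, "ty": 0, "tz": 0, "ax": 0, "ay": 0, "az": 0}]'

```text
clock: 6.73
tcp_pos: [0.4654, 0.1154, 0.1777]
orientation: [-2.305, -2.134, -0.001]
contact_force: [-0.5, 0.1, 0.3]
grip_width: 0.0001
gripper_force: 0.0
```

```bash
python3 -c "
from h import *
go((.570,-.25,.06))
for c in('top','scene'):
  r.grab_frame(c)
  for d in r.tip_of('nut_a',c): print(c,round(d['confidence'],2),w(c,d['location']).round(3))
"
```

```text
t 6.73 tip [0.4654 0.1154 0.0047] heading 85.6 zax [ 0.  0. -1.] F [-0.5  0.1  0.3] w 0.0
(0.57, -0.25, 0.06) tool delta [-0.3563  0.1324 -0.0554]
top 0.47 [ 0.612 -0.287  0.   ]
top 0.45 [ 0.694 -0.264  0.003]
top 0.44 [ 0.569 -0.192 -0.   ]
top 0.43 [ 0.75  -0.123 -0.001]
top 0.39 [ 0.66  -0.164 -0.001]
top 0.38 [ 0.721 -0.189 -0.001]
scene 0.73 [ 0.724 -0.187 -0.003]
scene 0.67 [ 0.747 -0.128 -0.001]
scene 0.6 [ 0.568 -0.194  0.001]
scene 0.57 [ 0.662 -0.162  0.003]
scene 0.54 [ 0.696 -0.262  0.   ]
scene 0.52 [ 0.612 -0.285 -0.004]
```

>>> arm_command --plan '[{"claw": 1, "tx": -0.01, "ty": 0, "tz": 0, "ax": 0, "ay": 0, "az": 0}, {"claw": 1, "tx": -0.01, "ty": 0, "tz": -0.02, "ax": 0, "ay": 0, "az": 0}, {"claw": 1, "tx": -0.02, "ty": 0, "tz": -0.03, "ax": 0, "ay": 0, "az": 0}, {"claw": 1, "tx": -0.03, "ty": 0.01, "tz": -0.03, "ax": 0, "ay": 0, "az": 0}, {"claw": 1, "tx": -0.035, "ty": 0.018, "tz": -0.015, "ax": 0, "ay": 0, "az": 0}, {"claw": 1, "tx": -0.035, "ty": 0.018, "tz": 0, "ax": 0, "ay": 0, "az": 0}, {"claw": 1, "tx": -0.035, "ty": 0.018, "tz": 0, "ax": 0, "ay": 0, "az": 0}, {"claw": 1, "tx": -0.035, "ty": 0.018, "tz": 0, "ax": 0, "ay": 0, "az": 0}, {"claw": 1, "tx": -0.035, "ty": 0.018, "tz": 0, "ax": 0, "ay": 0, "az": -6.8}, {"claw": 1, "tx": -0.035, "ty": 0.018, "tz": 0, "ax": 0, "ay": 0, "az": -6.8}]'

```text
clock: 7.77
tcp_pos: [0.5637, -0.1738, 0.2711]
orientation: [-2.034, -2.394, 0.003]
contact_force: [1.0, 1.0, -0.7]
grip_width: 0.0002
gripper_force: 0.0
```

```bash
python3 -c "
from h import *
go((.577,-.245,.1),(.577,-.242,.005),(.517,.122,.005))
for c in('top','scene'):
  r.grab_frame(c)
  for d in r.tip_of('nut_a',c): 
    p=w(c,d['location']).round(3)
    if p[0]<.6: print(c,round(d['confidence'],2),p)
"
```

```text
t 7.77 tip [ 0.5635 -0.174   0.0981] heading 99.3 zax [-0.001 -0.001 -1.   ] F [ 1.   1.  -0.7] w 0.0
(0.577, -0.245, 0.1) tool delta [-0.0723  0.0019 -0.0018]
(0.577, -0.242, 0.005) tool delta [0.003  0.0006 0.095 ]
(0.517, 0.122, 0.005) tool delta [ 3.689e-01 -5.000e-04 -3.000e-04]
top 0.48 [0.472 0.138 0.001]
top 0.43 [ 0.57  -0.193  0.001]
scene 0.65 [ 0.471  0.143 -0.   ]
```

N3 lies inside the tray at about (0.471, 0.141). Next is N2.

>>> arm_command --plan '[{"claw": 1, "tx": -0.03, "ty": 0.001, "tz": 0, "ax": 0, "ay": 0, "az": 0}, {"claw": 1, "tx": -0.03, "ty": 0.001, "tz": 0, "ax": 0, "ay": 0, "az": 0}, {"claw": 1, "tx": -0.01, "ty": 0, "tz": 0.02, "ax": 0, "ay": 0, "az": 0}, {"claw": 1, "tx": 0, "ty": 0, "tz": 0.03, "ax": 0, "ay": 0, "az": 0}, {"claw": 1, "tx": 0, "ty": 0, "tz": 0.025, "ax": 0, "ay": 0, "az": 0}, {"claw": 1, "tx": 0, "ty": 0, "tz": 0.013, "ax": 0, "ay": 0, "az": 0}, {"claw": 1, "tx": 0, "ty": 0, "tz": 0.005, "ax": 0, "ay": 0, "az": 0}, {"claw": 1, "tx": 0.003, "ty": 0, "tz": 0, "ax": 0, "ay": 0, "az": 0}, {"claw": 1, "tx": 0.004, "ty": 0, "tz": 0, "ax": 0, "ay": 0, "az": 0}, {"claw": 1, "tx": 0.004, "ty": 0, "tz": 0, "ax": 0, "ay": 0, "az": 0}]'

```text
clock: 8.8
tcp_pos: [0.5768, -0.2274, 0.1798]
orientation: [2.036, 2.39, 0.002]
contact_force: [0.1, 0.4, 1.3]
grip_width: 0.0001
gripper_force: 0.0
```

```bash
python3 -c "
from h import *
go((.517,.122,.005))"
```

```text
t 8.8 tip [ 0.5772 -0.2275  0.0068] heading 99.1 zax [ 0.002 -0.001 -1.   ] F [0.1 0.4 1.3] w 0.0
(0.517, 0.122, 0.005) tool delta [ 0.3546 -0.004   0.0015]
```

>>> arm_command --plan '[{"claw": 1, "tx": 0.004, "ty": -0.001, "tz": 0.001, "ax": 0, "ay": 0, "az": 0}, {"claw": 1, "tx": 0.004, "ty": 0, "tz": 0, "ax": 0, "ay": 0, "az": 0}, {"claw": 1, "tx": 0.004, "ty": 0, "tz": 0, "ax": 0, "ay": 0, "az": 0}, {"claw": 1, "tx": 0.004, "ty": 0, "tz": 0, "ax": 0, "ay": 0, "az": 0}, {"claw": 1, "tx": 0.005, "ty": 0, "tz": 0, "ax": 0, "ay": 0, "az": 0}, {"claw": 1, "tx": 0.006, "ty": 0, "tz": 0, "ax": 0, "ay": 0, "az": 0}, {"claw": 1, "tx": 0.007, "ty": 0, "tz": 0, "ax": 0, "ay": 0, "az": 0}, {"claw": 1, "tx": 0.008, "ty": 0, "tz": 0, "ax": 0, "ay": 0, "az": 0}, {"claw": 1, "tx": 0.009, "ty": 0, "tz": 0, "ax": 0, "ay": 0, "az": 0}, {"claw": 1, "tx": 0.01, "ty": 0, "tz": 0, "ax": 0, "ay": 0, "az": 0}]'

```text
clock: 9.63
tcp_pos: [0.5653, -0.1671, 0.1772]
orientation: [-2.038, -2.391, -0.0]
contact_force: [-0.1, -0.3, 0.8]
grip_width: 0.0001
gripper_force: 0.2
```

>>> arm_command --plan '[{"claw": 1, "tx": 0.01, "ty": 0, "tz": 0, "ax": 0, "ay": 0, "az": 0}, {"claw": 1, "tx": 0.01, "ty": 0, "tz": 0, "ax": 0, "ay": 0, "az": 0}, {"claw": 1, "tx": 0.01, "ty": 0, "tz": 0, "ax": 0, "ay": 0, "az": 0}, {"claw": 1, "tx": 0.01, "ty": 0, "tz": 0, "ax": 0, "ay": 0, "az": 0}, {"claw": 1, "tx": 0.01, "ty": 0, "tz": 0, "ax": 0, "ay": 0, "az": 0}, {"claw": 1, "tx": 0.01, "ty": 0, "tz": 0, "ax": 0, "ay": 0, "az": 0}, {"claw": 1, "tx": 0.01, "ty": 0, "tz": 0, "ax": 0, "ay": 0, "az": 0}, {"claw": 1, "tx": 0.01, "ty": 0, "tz": 0, "ax": 0, "ay": 0, "az": 0}, {"claw": 1, "tx": 0.01, "ty": 0, "tz": 0, "ax": 0, "ay": 0, "az": 0}, {"claw": 1, "tx": 0.006, "ty": 0, "tz": 0, "ax": 0, "ay": 0, "az": 0}]'

```text
clock: 10.47
tcp_pos: [0.5501, -0.0715, 0.1773]
orientation: [-2.036, -2.392, -0.001]
contact_force: [-0.6, 0.7, 0.6]
grip_width: 0.0
gripper_force: 0.1
```

```bash
python3 -c "
from h import *
go((.517,.122,.005))
for c in('top','scene'):
  r.grab_frame(c)
  for d in r.tip_of('nut_a',c): 
    p=w(c,d['location']).round(3)
    if p[0]<.68: print(c,round(d['confidence'],2),p)
"
```

```text
t 10.47 tip [ 0.55   -0.0714  0.0043] heading 99.2 zax [-0.     0.001 -1.   ] F [-0.6  0.7  0.6] w 0.0
(0.517, 0.122, 0.005) tool delta [ 0.1962 -0.0018 -0.0006]
top 0.57 [ 0.609 -0.284 -0.   ]
top 0.56 [ 0.662 -0.165 -0.001]
top 0.55 [ 0.474  0.138 -0.002]
top 0.51 [ 0.548 -0.044 -0.002]
scene 0.57 [ 0.661 -0.16   0.004]
scene 0.54 [ 0.614 -0.286 -0.005]
scene 0.49 [0.469 0.145 0.003]
scene 0.47 [ 0.548 -0.044  0.002]
```

>>> arm_command --plan '[{"claw": 1, "tx": 0.005, "ty": 0, "tz": 0, "ax": 0, "ay": 0, "az": 0}, {"claw": 1, "tx": 0.007, "ty": 0, "tz": 0, "ax": 0, "ay": 0, "az": 0}, {"claw": 1, "tx": 0.009, "ty": 0, "tz": 0, "ax": 0, "ay": 0, "az": 0}, {"claw": 1, "tx": 0.01, "ty": 0, "tz": 0, "ax": 0, "ay": 0, "az": 0}, {"claw": 1, "tx": 0.011, "ty": 0, "tz": 0, "ax": 0, "ay": 0, "az": 0}, {"claw": 1, "tx": 0.012, "ty": 0, "tz": 0, "ax": 0, "ay": 0, "az": 0}, {"claw": 1, "tx": 0.012, "ty": 0, "tz": 0, "ax": 0, "ay": 0, "az": 0}, {"claw": 1, "tx": 0.012, "ty": 0, "tz": 0, "ax": 0, "ay": 0, "az": 0}, {"claw": 1, "tx": 0.012, "ty": 0, "tz": 0, "ax": 0, "ay": 0, "az": 0}, {"claw": 1, "tx": 0.012, "ty": 0, "tz": 0, "ax": 0, "ay": 0, "az": 0}]'

```text
clock: 11.5
tcp_pos: [0.5338, 0.029, 0.1773]
orientation: [-2.038, -2.391, -0.0]
contact_force: [0.2, -0.0, 0.4]
grip_width: -0.0001
gripper_force: 0.1
```

>>> arm_command --plan '[{"claw": 1, "tx": 0.012, "ty": 0, "tz": 0, "ax": 0, "ay": 0, "az": 0}, {"claw": 1, "tx": 0.012, "ty": 0, "tz": 0, "ax": 0, "ay": 0, "az": 0}, {"claw": 1, "tx": 0.012, "ty": 0, "tz": 0, "ax": 0, "ay": 0, "az": 0}, {"claw": 1, "tx": 0.012, "ty": 0, "tz": 0, "ax": 0, "ay": 0, "az": 0}, {"claw": 1, "tx": 0.012, "ty": 0, "tz": 0, "ax": 0, "ay": 0, "az": 0}, {"claw": 1, "tx": 0.011, "ty": 0, "tz": 0, "ax": 0, "ay": 0, "az": 0}, {"claw": 1, "tx": 0.01, "ty": 0, "tz": 0, "ax": 0, "ay": 0, "az": 0}, {"claw": 1, "tx": 0.006, "ty": 0, "tz": 0, "ax": 0, "ay": 0, "az": 0}, {"claw": 1, "tx": 0.003, "ty": 0, "tz": 0, "ax": 0, "ay": 0, "az": 0}, {"claw": 1, "tx": 0, "ty": 0, "tz": 0, "ax": 0, "ay": 0, "az": 0}]'

```text
clock: 12.33
tcp_pos: [0.5198, 0.1172, 0.1773]
orientation: [-2.037, -2.392, -0.0]
contact_force: [-0.1, 0.6, -0.5]
grip_width: 0.0004
gripper_force: 0.0
```

```bash
python3 -c "
from h import *
go((.675,-.215,.1))"
```

```text
t 12.33 tip [0.5198 0.1172 0.0043] heading 99.2 zax [ 0.  0. -1.] F [-0.1  0.6 -0.5] w 0.0
(0.675, -0.215, 0.1) tool delta [-0.3527  0.1004 -0.0958]
```

>>> arm_command --plan '[{"claw": 1, "tx": -0.01, "ty": 0, "tz": 0, "ax": 0, "ay": 0, "az": 0}, {"claw": 1, "tx": -0.01, "ty": 0, "tz": -0.02, "ax": 0, "ay": 0, "az": 0}, {"claw": 1, "tx": -0.02, "ty": 0, "tz": -0.03, "ax": 0, "ay": 0, "az": 0}, {"claw": 1, "tx": -0.03, "ty": 0, "tz": -0.03, "ax": 0, "ay": 0, "az": 0}, {"claw": 1, "tx": -0.036, "ty": 0.015, "tz": -0.015, "ax": 0, "ay": 0, "az": 0}, {"claw": 1, "tx": -0.036, "ty": 0.017, "tz": 0, "ax": 0, "ay": 0, "az": 0}, {"claw": 1, "tx": -0.036, "ty": 0.017, "tz": 0, "ax": 0, "ay": 0, "az": 0}, {"claw": 1, "tx": -0.036, "ty": 0.017, "tz": 0, "ax": 0, "ay": 0, "az": 0}, {"claw": 1, "tx": -0.036, "ty": 0.017, "tz": 0, "ax": 0, "ay": 0, "az": 0}, {"claw": 1, "tx": -0.036, "ty": 0.017, "tz": 0, "ax": 0, "ay": 0, "az": -6.6}]'

```text
clock: 13.17
tcp_pos: [0.6638, -0.1535, 0.2717]
orientation: [1.9, 2.502, -0.002]
contact_force: [0.4, 1.7, -1.1]
grip_width: 0.0001
gripper_force: 0.0
```

```bash
python3 -c "
from h import *
go((.675,-.213,.1),(.675,-.213,.005),(.582,.115,.005))
for c in('top','scene'):
  r.grab_frame(c)
  for d in r.tip_of('nut_a',c): 
    p=w(c,d['location']).round(3)
    if p[0]<.68: print(c,round(d['confidence'],2),p)
"
```

```text
t 13.17 tip [ 0.6637 -0.1537  0.0987] heading 105.6 zax [-0.001 -0.001 -1.   ] F [ 0.4  1.7 -1.1] w 0.0
(0.675, -0.213, 0.1) tool delta [-0.0602 -0.005  -0.0013]
(0.675, -0.213, 0.005) tool delta [0.0001 0.0001 0.095 ]
(0.582, 0.115, 0.005) tool delta [ 3.409e-01 -1.600e-03 -3.000e-04]
top 0.62 [0.516 0.141 0.003]
top 0.55 [ 0.66  -0.166  0.002]
top 0.48 [ 0.612 -0.287 -0.001]
top 0.44 [ 0.355 -0.055  0.003]
top 0.37 [ 0.474  0.137 -0.   ]
scene 0.63 [ 0.663 -0.164  0.004]
scene 0.56 [ 0.611 -0.284 -0.002]
scene 0.51 [0.471 0.144 0.   ]
scene 0.48 [0.517 0.14  0.001]
```

N2 is in the tray too, at about (0.517, 0.14). Now N1.

>>> arm_command --plan '[{"claw": 1, "tx": -0.03, "ty": -0.003, "tz": 0, "ax": 0, "ay": 0, "az": 0}, {"claw": 1, "tx": -0.025, "ty": -0.002, "tz": 0, "ax": 0, "ay": 0, "az": 0}, {"claw": 1, "tx": -0.005, "ty": 0, "tz": 0.02, "ax": 0, "ay": 0, "az": 0}, {"claw": 1, "tx": 0, "ty": 0, "tz": 0.03, "ax": 0, "ay": 0, "az": 0}, {"claw": 1, "tx": 0, "ty": 0, "tz": 0.025, "ax": 0, "ay": 0, "az": 0}, {"claw": 1, "tx": 0, "ty": 0, "tz": 0.013, "ax": 0, "ay": 0, "az": 0}, {"claw": 1, "tx": 0, "ty": 0, "tz": 0.006, "ax": 0, "ay": 0, "az": 0}, {"claw": 1, "tx": 0, "ty": 0, "tz": 0, "ax": 0, "ay": 0, "az": 0}, {"claw": 1, "tx": 0.004, "ty": 0, "tz": 0, "ax": 0, "ay": 0, "az": 0}, {"claw": 1, "tx": 0.004, "ty": 0, "tz": 0, "ax": 0, "ay": 0, "az": 0}]'

```text
clock: 14.2
tcp_pos: [0.6736, -0.2008, 0.1795]
orientation: [1.896, 2.502, 0.002]
contact_force: [-0.0, 0.3, 0.3]
grip_width: 0.0003
gripper_force: 0.0
```

```bash
python3 -c "
from h import *
go((.582,.115,.005))"
```

```text
t 14.2 tip [ 0.6741 -0.2009  0.0065] heading 105.7 zax [ 0.003 -0.001 -1.   ] F [-0.   0.3  0.3] w 0.0
(0.582, 0.115, 0.005) tool delta [ 0.329  -0.0033  0.001 ]
```

>>> arm_command --plan '[{"claw": 1, "tx": 0.004, "ty": -0.002, "tz": 0.001, "ax": 0, "ay": 0, "az": 0}, {"claw": 1, "tx": 0.004, "ty": 0, "tz": 0, "ax": 0, "ay": 0, "az": 0}, {"claw": 1, "tx": 0.004, "ty": 0, "tz": 0, "ax": 0, "ay": 0, "az": 0}, {"claw": 1, "tx": 0.004, "ty": 0, "tz": 0, "ax": 0, "ay": 0, "az": 0}, {"claw": 1, "tx": 0.005, "ty": 0, "tz": 0, "ax": 0, "ay": 0, "az": 0}, {"claw": 1, "tx": 0.006, "ty": 0, "tz": 0, "ax": 0, "ay": 0, "az": 0}, {"claw": 1, "tx": 0.007, "ty": 0, "tz": 0, "ax": 0, "ay": 0, "az": 0}, {"claw": 1, "tx": 0.008, "ty": 0, "tz": 0, "ax": 0, "ay": 0, "az": 0}, {"claw": 1, "tx": 0.009, "ty": 0, "tz": 0, "ax": 0, "ay": 0, "az": 0}, {"claw": 1, "tx": 0.01, "ty": 0, "tz": 0, "ax": 0, "ay": 0, "az": 0}]'

```text
clock: 15.03
tcp_pos: [0.6543, -0.142, 0.1767]
orientation: [1.897, 2.504, 0.0]
contact_force: [0.4, -0.3, 0.7]
grip_width: -0.0004
gripper_force: 0.3
```

>>> arm_command --plan '[{"claw": 1, "tx": 0.01, "ty": 0, "tz": 0, "ax": 0, "ay": 0, "az": 0}, {"claw": 1, "tx": 0.01, "ty": 0, "tz": 0, "ax": 0, "ay": 0, "az": 0}, {"claw": 1, "tx": 0.01, "ty": 0, "tz": 0, "ax": 0, "ay": 0, "az": 0}, {"claw": 1, "tx": 0.01, "ty": 0, "tz": 0, "ax": 0, "ay": 0, "az": 0}, {"claw": 1, "tx": 0.01, "ty": 0, "tz": 0, "ax": 0, "ay": 0, "az": 0}, {"claw": 1, "tx": 0.01, "ty": 0, "tz": 0, "ax": 0, "ay": 0, "az": 0}, {"claw": 1, "tx": 0.01, "ty": 0, "tz": 0, "ax": 0, "ay": 0, "az": 0}, {"claw": 1, "tx": 0.01, "ty": 0, "tz": 0, "ax": 0, "ay": 0, "az": 0}, {"claw": 1, "tx": 0.01, "ty": 0, "tz": 0, "ax": 0, "ay": 0, "az": 0}, {"claw": 1, "tx": 0.006, "ty": 0, "tz": 0, "ax": 0, "ay": 0, "az": 0}]'

```text
clock: 15.87
tcp_pos: [0.6282, -0.0486, 0.1767]
orientation: [-1.895, -2.505, -0.001]
contact_force: [-0.7, 0.0, -0.9]
grip_width: 0.0002
gripper_force: 0.1
```

```bash
python3 -c "
from h import *
go((.582,.115,.005))
for c in('top','scene'):
  r.grab_frame(c)
  for d in r.tip_of('nut_a',c): 
    p=w(c,d['location']).round(3)
    if p[0]<.68: print(c,round(d['confidence'],2),p)
"
```

```text
t 15.87 tip [ 0.6281 -0.0484  0.0037] heading 105.8 zax [-0.     0.001 -1.   ] F [-0.7  0.  -0.9] w 0.0
(0.582, 0.115, 0.005) tool delta [ 0.1698  0.     -0.0012]
top 0.62 [ 0.619 -0.027 -0.001]
top 0.53 [0.472 0.138 0.   ]
top 0.51 [ 0.611 -0.287  0.001]
top 0.37 [ 0.516  0.146 -0.002]
scene 0.66 [ 0.471  0.141 -0.   ]
scene 0.51 [ 0.513  0.144 -0.001]
scene 0.5 [ 0.623 -0.025  0.004]
scene 0.48 [ 0.614 -0.282 -0.001]
```

>>> arm_command --plan '[{"claw": 1, "tx": 0.005, "ty": 0, "tz": -0.001, "ax": 0, "ay": 0, "az": 0}, {"claw": 1, "tx": 0.007, "ty": 0, "tz": 0, "ax": 0, "ay": 0, "az": 0}, {"claw": 1, "tx": 0.009, "ty": 0, "tz": 0, "ax": 0, "ay": 0, "az": 0}, {"claw": 1, "tx": 0.01, "ty": 0, "tz": 0, "ax": 0, "ay": 0, "az": 0}, {"claw": 1, "tx": 0.01, "ty": 0, "tz": 0, "ax": 0, "ay": 0, "az": 0}, {"claw": 1, "tx": 0.01, "ty": 0, "tz": 0, "ax": 0, "ay": 0, "az": 0}, {"claw": 1, "tx": 0.01, "ty": 0, "tz": 0, "ax": 0, "ay": 0, "az": 0}, {"claw": 1, "tx": 0.01, "ty": 0, "tz": 0, "ax": 0, "ay": 0, "az": 0}, {"claw": 1, "tx": 0.01, "ty": 0, "tz": 0, "ax": 0, "ay": 0, "az": 0}, {"claw": 1, "tx": 0.01, "ty": 0, "tz": 0, "ax": 0, "ay": 0, "az": 0}]'

```text
clock: 16.9
tcp_pos: [0.6036, 0.0384, 0.1777]
orientation: [-1.897, -2.504, -0.0]
contact_force: [0.4, -0.0, 0.2]
grip_width: 0.0002
gripper_force: 0.3
```

>>> arm_command --plan '[{"claw": 1, "tx": 0.01, "ty": 0, "tz": 0, "ax": 0, "ay": 0, "az": 0}, {"claw": 1, "tx": 0.01, "ty": 0, "tz": 0, "ax": 0, "ay": 0, "az": 0}, {"claw": 1, "tx": 0.01, "ty": 0, "tz": 0, "ax": 0, "ay": 0, "az": 0}, {"claw": 1, "tx": 0.01, "ty": 0, "tz": 0, "ax": 0, "ay": 0, "az": 0}, {"claw": 1, "tx": 0.01, "ty": 0, "tz": 0, "ax": 0, "ay": 0, "az": 0}, {"claw": 1, "tx": 0.01, "ty": 0, "tz": 0, "ax": 0, "ay": 0, "az": 0}, {"claw": 1, "tx": 0.01, "ty": 0, "tz": 0, "ax": 0, "ay": 0, "az": 0}, {"claw": 1, "tx": 0.006, "ty": 0, "tz": 0, "ax": 0, "ay": 0, "az": 0}, {"claw": 1, "tx": 0.003, "ty": 0, "tz": 0, "ax": 0, "ay": 0, "az": 0}, {"claw": 1, "tx": 0, "ty": 0, "tz": 0, "ax": 0, "ay": 0, "az": 0}]'

```text
clock: 17.73
tcp_pos: [0.5823, 0.1143, 0.1776]
orientation: [-1.895, -2.505, -0.0]
contact_force: [0.4, 0.2, 0.6]
grip_width: -0.0001
gripper_force: 0.0
```

>>> arm_command --plan '[{"claw": 1, "tx": -0.01, "ty": 0, "tz": 0, "ax": 0, "ay": 0, "az": 0}, {"claw": 1, "tx": -0.01, "ty": 0, "tz": -0.02, "ax": 0, "ay": 0, "az": 0}, {"claw": 1, "tx": -0.02, "ty": 0, "tz": -0.03, "ax": 0, "ay": 0, "az": 0}, {"claw": 1, "tx": -0.02, "ty": 0, "tz": -0.03, "ax": 0, "ay": 0, "az": 0}, {"claw": 1, "tx": -0.03, "ty": 0, "tz": -0.03, "ax": 0, "ay": 0, "az": 0}, {"claw": 1, "tx": -0.03, "ty": 0, "tz": -0.03, "ax": 0, "ay": 0, "az": 0}, {"claw": 1, "tx": -0.03, "ty": 0, "tz": 0, "ax": 0, "ay": 0, "az": 0}, {"claw": 1, "tx": -0.03, "ty": 0, "tz": 0, "ax": 0, "ay": 0, "az": 0}, {"claw": 1, "tx": -0.01, "ty": 0, "tz": 0, "ax": 0, "ay": 0, "az": 0}, {"claw": 1, "tx": 0, "ty": 0, "tz": 0, "ax": 0, "ay": 0, "az": 0}]'

```text
clock: 18.57
tcp_pos: [0.6337, -0.0745, 0.3164]
orientation: [1.906, 2.495, -0.003]
contact_force: [-0.6, -0.7, 0.3]
grip_width: 0.0001
gripper_force: 0.0
```

```bash
python3 -c "
from h import *
go()
snap('scene','s9.png')
th=np.radians(98); ex=np.array([np.cos(th),np.sin(th)]); ey=np.array([-np.sin(th),np.cos(th)])
for c in('top','scene'):
  if c=='top': r.grab_frame(c)
  for d in r.tip_of('nut_a',c)+r.tip_of('bolt',c): 
    p=w(c,d['location']).round(3)
    q=p[:2]-[.526,.068]
    if p[0]<.68: print(c,round(d['confidence'],2),p,'tray',(q@ex).round(3),(q@ey).round(3))
"
```

```text
t 18.57 tip [ 0.6336 -0.075   0.1434] heading 105.3 zax [-0.    -0.003 -1.   ] F [-0.6 -0.7  0.3] w 0.0
top 0.59 [0.472 0.138 0.   ] tray 0.077 0.044
top 0.44 [0.574 0.138 0.002] tray 0.063 -0.057
top 0.43 [0.517 0.145 0.   ] tray 0.078 -0.002
top 0.6 [ 0.508 -0.185  0.002] tray -0.248 0.053
scene 0.67 [0.578 0.141 0.004] tray 0.065 -0.062
scene 0.58 [ 0.514  0.143 -0.   ] tray 0.076 0.001
scene 0.56 [ 0.614 -0.282 -0.001] tray -0.359 -0.038
scene 0.47 [ 0.472  0.144 -0.001] tray 0.083 0.043
scene 0.53 [ 0.509 -0.185  0.001] tray -0.248 0.052
```

View pics/s9.png

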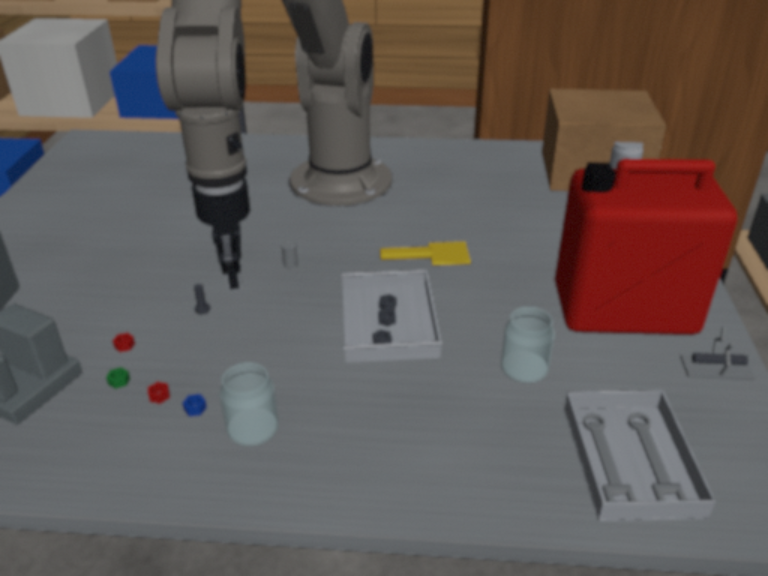

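All three nuts lie flat in the tray at (388,302), (386,318) and (382,338). The bolt at (200,298) still stands, and the gripper is clear of everything.

```bash
python3 -c "
from bench import r
print(r.hand_in())"
```

```text
the job is handed in; nothing more can be done
None
```

I pushed all three nuts into the tray, where they lie flat about 63–83 mm in from the mouth; the bolt was still upright at its original spot, the other things looked undisturbed in the last picture, and I handed the job in at about 19 s (no verdict came back).

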